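# Set the lap collar on the spindle flat of a graver hone and hold it for the key

### The arm

A 6-joint arm with a two-finger parallel gripper is mounted at the origin on the work surface. World frame = base frame: x ahead of the robot, y to its left, z up, the work surface at z = 0. Lengths are in m, angles in rad, forces in N, time in s.
With the tool pointing down it reaches from about 0.35 to 0.875 m from the base axis. Payload 4.2 kg.
Tool frame: the origin (TCP) lies at the very end of the fingers, on their centre line; the grasp point (between the pads) lies 19 mm behind it; z points along the fingers, y is the line along which they close (so a half turn about z gives the same grasp; the last joint's range is limited). The gripper opens to 87 mm and grips with 3 to 60 N. Pads are 19 mm wide; open, the fingers measure 117 mm over their backs; the gripper's body (75 mm by 190 mm) begins 51 mm behind the grasp point.
Start: joints at [-0.868, 0.385, 0.008, 0, -1.194, -0.259], TCP at [0.268, -0.564, 0.223] pointing down, gripper open.
Joint ranges: [-3.14, 3.14], [-1.21, 2.06], [-1.07, 1.41], [-3.16, 2.05], [-2.99, -0.16], [-3.1, 3.1]. Speed limits (rad/s): [2.79, 2.79, 3.14, 3.14, 3.14, 3.14].

### API

Orientations are given as a rotation vector (axis times angle).
In Python, from rig import readout, vision, workorder gives the robot as it stands.
- The arm moves only by the tool servo_tool, never from a script. Its argument "motion" is a list of rows, each an object of numbers: "dx", "dy", "dz": the shift along the tool's x, y, z in m; "rx", "ry", "rz": the turn, a rotation vector about the tool's x, y, z in rad. A call has 1 to 20 rows; each row shifts and turns the commanded pose from where the row before left it, along the tool's axes as they then stand; what a row does not reach is not made up. A row lasts 1/8 s, in which the tool goes at most 62.5 mm and 10.7 degrees, less where a joint would pass 70% of its speed; a pose out of reach is approached as far as the arm can. A call with a gripper value outside its range is refused whole. "hand" is the opening, from 0 (shut) to 1 (fully open), set as the call begins (left out, the last holds). The fingers move at their own pace and stop on an object; the grip force is fixed at half the most. Time passes only in rows, so rows that do not move let the fingers close. It gives the time, the measured TCP pose, the force, the opening and the grip force at its end, in the units of the state.
- readout.sense(): the state, without advancing time (a new reading comes with each control period).
- vision.get_image(name): name is "side" or "top" or "wrist"; returns the picture (480x640x3 uint8, red, green, blue); there is no depth.
- vision.camera_model(name): a dict with "fx", "fy", "cx", "cy" (pixels), "rvec" (rotation vector, rad) and "tvec" (3), from world to camera coordinates, as OpenCV has them. Camera axes: x right, y down, z forward; pixel columns grow to the right and rows downward; lengths in m; the calibration is good to about 2 mm. A picture is of the moment at which its call begins: read the wrist's pose just before it. camera_model takes no time and is no camera call; for the wrist camera it gives the pose at the moment of the call.
- workorder.hand_in(): hands the job in; it is judged then, once.
Trained networks look in the newest picture that a camera, given by its name, has taken for a name from the list of things; names that differ only in an ending like _2 or _b are one class to them, and where a whole thing is asked for, a point or a joint stands for the part that bears it (a point fixed in the world has none). Each returns a list of dicts, best first, with "score" (0 to 1); they miss things now and then, are a little off and sometimes report something else, mostly with a low value. They report only what shows in the picture. A call takes as long as a camera call. They do not tell look-alikes from the thing itself.
- vision.outline_of(name, camera): "region" (480x640 bool, what is visible of it) and "extent" ([centre column, centre row, width, height] in pixels, round what is visible of it).
- vision.tip_of(name, camera): "pixel" ([column, row] in pixels: a listed point, or the origin of a listed thing).
The state is a dict: "time": time; "qpos": joint angles; "dq": joint speeds; "effort": joint torques, N m; "tool_pos": TCP position; "orientation": TCP orientation; "contact_force": force on the tool from outside, world axes, zero at the start; "ft_torque": the same for the moment, N m; "opening": finger opening in m; "finger_force": force on a finger pad.
Only numpy, scipy, OpenCV 4.12 (cv2) and the standard library are available. Lean on these libraries where they do the work, as an engineer would, in place of code of your own. Each camera call takes 0.05 s, during which the arm holds its last target. There are 200 camera calls.

### The job

The collar that keeps the ceramic lap on this graver-sharpening hone has to go back on. First feel the bare end of the spindle between your fingers for its flat and turn the spindle until the flat faces the front of the hone (the side with the speed knob); then take the collar with the socket screw, slide it down the spindle with its screw to the front, so that the screw's point runs on the flat, until it sits on the lap, and finish while still holding it there, pressed lightly down, so that I can tighten the screw. Go gently: pushing the collar hard cracks the ceramic lap; and leave everything else on the bench where it is.

Things in the scene. Friction and masses are not known exactly. Their poses are not given: they have to be found in the camera images.
- hone: Hone for sharpening gravers, fixed on the bench: grey case 240 x 210 mm, aluminium deck 93 mm above the bench, vertical spindle. Origin on the bench surface, on the spindle axis; x points to the hone's FRONT (edge with speed knob and switch, roughly away from the robot), y to its left, z up. A 22 mm high splash guard (78 mm from the axis, top 115 mm above the bench) runs round the back half
- speed_knob (a point): Top centre of the black speed knob (26 mm diameter), on the deck at the front edge, 110 mm in front of the spindle axis and 45 mm to its left. Axes as the hone's
- post_top (a point): Top of the 12 mm steel fixture post at the hone's back left corner, 86 mm behind and 86 mm left of the axis, 173 mm above the bench. Axes as the hone's. Keep clear of it
- spindle_tip (a point): Top end of the bare steel spindle, on its axis, 159 mm above the bench; axes as the hone's (does not turn). It stands 46 mm above the lap: 16 mm diameter, one flat along the whole length, 4.5 mm from the axis; top 2.5 mm chamfered. Flat pads square across the flat close to 12.5 mm; theta off square to 8 + 8*cos(56 deg - theta) mm; over 56 deg off to 16 mm
- spindle_turn (a point): Point on the axis half way down the bare spindle end, 136 mm above the bench (the rules' spindle_flat is the flat's middle at this height, 4 mm off the axis). Spindle and lap turn together, no end stops, drag 0.03 N m, and stay where left. At the start the flat faces 1.0 to 2.3 rad counter-clockwise (from above) of the front; its angle is not reported: feel it or see it. Axes as the hone's
- lap_seat (a point): Fixed point on the spindle axis in the upper face of the white ceramic lap (125 mm diameter, 10 mm thick), 113 mm above the bench, where the collar's underside has to sit; axes as the hone's
- collar: Plain aluminium shaft collar lying flat on the slate, 40 mm outside diameter, 20 mm high, 17.5 mm bore, 40 to 85 g. Origin at the centre of its underside, z up, x to its one radial socket screw. Grip it across y, beside the screw, pads over its full height
- collar_screw (a point): Centre of the outer end of the collar's screw head (9 mm diameter), 27.5 mm from the collar's axis, 10 mm above its underside. The screw's 4 mm thick point stands into the bore to 5.5 mm from the axis: the collar passes down the spindle only with it over the flat (within about 20 deg; a bit more and it drags the spindle round; elsewhere it stops, underside 10 mm below the tip)
- slate: Black slate plate, fixed, 220 x 260 x 8 mm, upper face 8 mm above the bench; origin at the centre of its underside. Collar, spacer, blank and scriber lie on it
- spacer: Plain aluminium spacer ring WITHOUT a screw, 44 mm outside, 19 mm bore, 10 mm high, lying flat on the slate. Not needed
- blank: Brass engraving blank 50 x 36 x 4 mm lying on the slate. Not needed
- scriber: Steel scriber, 8 mm square bar, 125 mm long, lying near the slate's far edge. Not needed
- graver1: Graver with a dark wooden mushroom handle (27 mm thick) and a steel blade, 130 mm long, lying on the bench. Not needed
- graver2: Shorter graver, same kind, 115 mm long, on the bench. Not needed
- tin: Round metal tin with a cork pad, 76 mm diameter, 36 mm high, on the bench. Not needed
- loupe: Black eye loupe, 34 mm diameter, 28 mm high, standing on the bench between robot, slate and hone. Not needed
- hexkey: Small L-shaped hex key, 75 x 27 mm, 5 mm thick, on the bench. Left for the worker, not needed by the robot
There are look-alikes about, which are no part of the job. What is shaped like the collar but pink, purple or red is not meant.

How it is judged:
By the outcome, as a careful person would: the job done as asked, in the order asked, and still so for the second after the job is handed in, while the arm keeps its last pose, push and grip.
It also fails if it takes over 72 s, if anything falls off the work surface, if the arm or the gripper's body presses on something with over 40 N, if the wrist force passes 120 N, or if a joint passes its speed limit or range.

## Working session

There is one attempt and no reset: what is moved stays moved. The work goes in short steps, Python scripts to look and compute and a tool call to move; the robot and the scene stay as the last step left them, time stands still between calls to the robot, and variables do not carry over. Pictures are saved under pics/ and viewed, at most 10 in all, crops included, and the job is handed in when it is done.

Besides the shell and the picture viewer there is one more tool, called after ">>>" as name([rows], argument=value, ...), one row to a line, values as JSON. servo_tool: Moves the arm, as the interface text tells. Its arguments: {"type":"object","properties":{"motion":{"type":"array","items":{"type":"object","properties":{"dx":{"type":"number"},"dy":{"type":"number"},"dz":{"type":"number"},"rx":{"type":"number"},"ry":{"type":"number"},"rz":{"type":"number"}}}},"hand":{"type":"number"}},"required":["motion"]}

```bash
ls; mkdir -p pics
cat > h.py <<'E'
import numpy as np, cv2
from rig import readout, vision, workorder
from scipy.spatial.transform import Rotation as R
def ray(cam,px):
    m=vision.camera_model(cam); Rm=R.from_rotvec(m["rvec"]).as_matrix()
    d=np.array([(px[0]-m["cx"])/m["fx"],(px[1]-m["cy"])/m["fy"],1.0])
    return -Rm.T@np.array(m["tvec"]), Rm.T@d
def onz(cam,px,z):
    o,d=ray(cam,px); return o+d*(z-o[2])/d[2]
def proj(cam,p):
    m=vision.camera_model(cam); c=R.from_rotvec(m["rvec"]).as_matrix()@np.array(p)+np.array(m["tvec"])
    return np.array([m["fx"]*c[0]/c[2]+m["cx"],m["fy"]*c[1]/c[2]+m["cy"]])
def save(cam,name,im=None):
    im=vision.get_image(cam) if im is None else im
    cv2.imwrite("pics/"+name,im[:,:,::-1]); return im
E
python3 - <<'E'
from h import *
np.set_printoptions(precision=4,suppress=True)
s=readout.sense(); print({k:np.round(v,4) for k,v in s.items()})
a=save("top","top.png"); b=save("side","side.png")
Z=dict(spindle_tip=.159,speed_knob=.113,post_top=.173,lap_seat=.113,collar=.008,collar_screw=.018,slate=0,spacer=.008,spindle_turn=.136,loupe=0,tin=0)
for n,z in Z.items():
  for c in("top","side"):
    for r in vision.tip_of(n,c)[:2]:
        print(n,c,round(r["score"],2),np.round(r["pixel"],1),onz(c,r["pixel"],z))
E
```

```text
pics
{'time': np.float64(0.0), 'qpos': array([-0.8684,  0.3856,  0.0066, -0.0005, -1.194 , -0.2586]), 'dq': array([ 0.0009, -0.0005, -0.0012, -0.0004,  0.0001,  0.0002]), 'effort': array([ -0.0002, -39.0667,  18.7401,   4.2198,   0.0109,  -0.0002]), 'tool_pos': array([ 0.2681, -0.5639,  0.2215]), 'orientation': array([ 0.691 , -3.0641, -0.0033]), 'contact_force': array([ 0.2824, -0.1854,  0.207 ]), 'ft_torque': array([-0.0427, -0.0159,  0.0093]), 'finger_force': np.float64(0.0), 'opening': np.float64(0.0871)}
spindle_tip top 0.35 [459.  301.5] [ 0.4443 -0.2412  0.159 ]
spindle_tip top 0.24 [461.  227.8] [ 0.5634 -0.2473  0.159 ]
spindle_tip side 0.82 [252.4 269.9] [0.5771 0.1497 0.159 ]
spindle_tip side 0.75 [318.1 192.7] [ 0.6354 -0.1015  0.159 ]
speed_knob top 0.62 [212.6 167.3] [0.6757 0.1656 0.113 ]
speed_knob side 0.76 [215.8 266. ] [0.6739 0.1737 0.113 ]
speed_knob side 0.47 [428.4 239.3] [ 0.3885 -0.1922  0.113 ]
post_top top 0.67 [217.4 232.9] [0.5592 0.1453 0.173 ]
post_top top 0.62 [148.3 273.1] [0.4966 0.2554 0.173 ]
post_top side 0.85 [240.5 322.4] [0.4911 0.254  0.173 ]

[... 768 characters left out ...]
 226.8] [ 0.4896 -0.295   0.    ]
spacer top 0.71 [496.3 258. ] [ 0.5142 -0.3522  0.008 ]
spacer side 0.53 [418.  206.7] [ 0.5233 -0.3499  0.008 ]
spindle_turn top 0.9 [218.3 237. ] [0.5545 0.1515 0.136 ]
spindle_turn side 0.67 [261.1 280.2] [0.5598 0.1449 0.136 ]
spindle_turn side 0.61 [280.  216.6] [ 0.6618 -0.0054  0.136 ]
loupe top 0.56 [345.9 327.3] [ 0.3855 -0.0638  0.    ]
loupe top 0.22 [230.6 237.4] [0.5602 0.1556 0.    ]
loupe side 0.63 [387.1 298.5] [ 0.4006 -0.0757  0.    ]
loupe side 0.35 [211.9 241.4] [0.8273 0.0821 0.    ]
tin top 0.93 [357.9 129.3] [ 0.7673 -0.0925  0.    ]
tin side 0.8 [278.9 210.4] [ 0.7835 -0.1041  0.    ]
tin side 0.67 [212.3 244.3] [0.8191 0.0876 0.    ]
```

```bash
python3 -c "
import cv2,numpy as np
a=cv2.imread('pics/top.png');print(a.shape)"
```

```text
(480, 640, 3)
```

View pics/top.png

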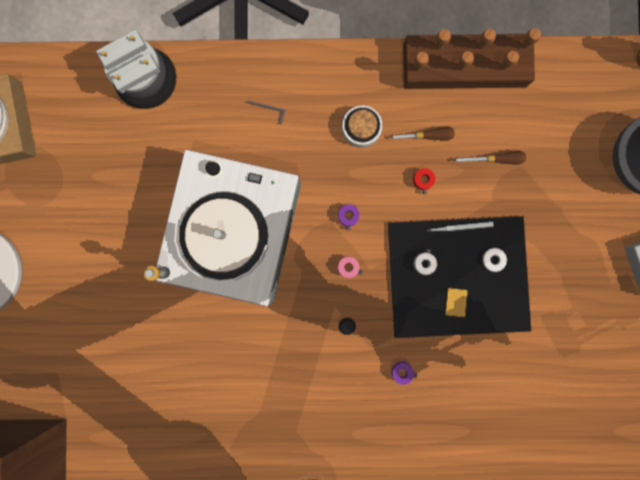

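View pics/side.png

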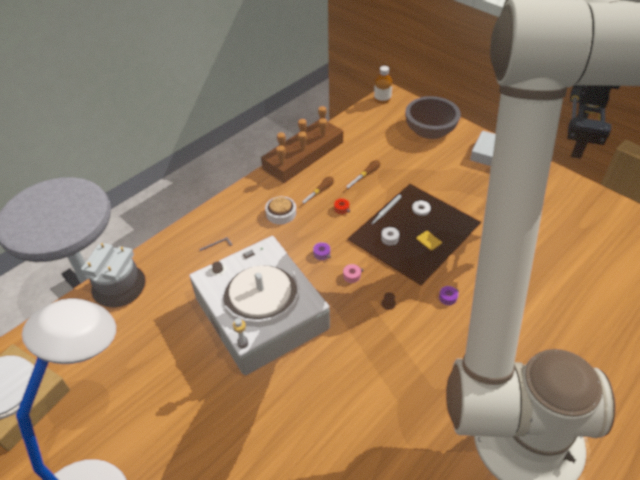

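The top view shows the hone with its spindle at (218,236), knob at (212,168) and post at (152,272), so its yaw is about -12.6°. The wanted collar (grey, screw pointing up/+x) is at (426,263) on the slate. The ring without a screw at (495,259) is the spacer, and the coloured ones are decoys.

```bash
cat >> h.py <<'E'
np.set_printoptions(precision=4,suppress=True)
def plan(p,yaw_y):
    """turn about z and shift (in tool axes after the turn) to have TCP at p, tool down, y axis at world angle yaw_y"""
    s=readout.sense(); R0=R.from_rotvec(s["orientation"])
    y=np.array([np.cos(yaw_y),np.sin(yaw_y),0]); z=np.array([0,0,-1.]); x=np.cross(y,z)
    R1=R.from_matrix(np.c_[x,y,z]); rv=(R0.inv()*R1).as_rotvec()
    print("q6",s["qpos"][5],"turn",rv,"deg",np.degrees(np.linalg.norm(rv)),"shift after turn",R1.inv().apply(np.array(p)-s["tool_pos"]))
E
python3 - <<'E'
from h import *
s=readout.sense(); M=R.from_rotvec(s["orientation"]).as_matrix(); print(M)
m=vision.camera_model("wrist"); C=R.from_rotvec(m["rvec"]).as_matrix(); c=-C.T@np.array(m["tvec"])
print("cam in tool",M.T@(c-s["tool_pos"]),"\n",M.T@C.T, m["fx"])
# hone fit
obs=np.array([[.558,.149],[.675,.1695],[.4935,.2545]]); loc=np.array([[0,0],[.11,.045],[-.086,.086]])
o=(obs-obs.mean(0)); l=loc-loc.mean(0); yaw=np.arctan2((l[:,0]*o[:,1]-l[:,1]*o[:,0]).sum(),(l*o).sum())
c_,s_=np.cos(yaw),np.sin(yaw); print("yaw",yaw,"axis",obs.mean(0)-np.array([[c_,-s_],[s_,c_]])@loc.mean(0))
for a in (1.43,1.43-np.pi): plan([.558,.149,.30],a)
E
```

```text
[[-0.9031 -0.4294 -0.    ]
 [-0.4294  0.9031 -0.    ]
 [ 0.     -0.     -1.    ]]
cam in tool [ 0.0799 -0.001  -0.1613] 
 [[ 0.0007 -0.957  -0.2902]
 [ 1.      0.0006  0.0005]
 [-0.0003 -0.2902  0.957 ]] 417.96131606814686
yaw -0.22938864984571353 axis [0.5578 0.1503]
q6 -0.25857635058805206 turn [-0.     -0.      0.5847] deg 33.49852643479245 shift after turn [-0.1866  0.747  -0.0774]
q6 -0.25857635058805206 turn [ 0.     -0.     -2.5569] deg 146.50147362371578 shift after turn [ 0.1866 -0.747  -0.0774]
```

>>> servo_tool([
  {"rz": -0.1826, "dz": -0.001},
  {"rz": -0.1826, "dz": -0.001},
  {"rz": -0.1826, "dz": -0.001},
  {"rz": -0.1826, "dz": -0.001},
  {"rz": -0.1826, "dz": -0.001},
  {"rz": -0.1826, "dz": -0.001},
  {"rz": -0.1826, "dz": -0.001},
  {"rz": -0.1826, "dz": -0.001},
  {"rz": -0.1826, "dz": -0.001},
  {"rz": -0.1826, "dz": -0.001},
  {"rz": -0.1826, "dz": -0.001},
  {"rz": -0.1826, "dz": -0.001},
  {"rz": -0.1826, "dz": -0.001},
  {"rz": -0.1826, "dz": -0.001},
], hand=1)

```text
invalid input at $.motion[0]: expected keys dx, dy, dz, rx, ry, rz
```

>>> servo_tool([
  {"dx": 0.0143, "dy": -0.0575},
  {"dx": 0.0143, "dy": -0.0575},
  {"dx": 0.0143, "dy": -0.0575},
  {"dx": 0.0143, "dy": -0.0575},
  {"dx": 0.0143, "dy": -0.0575},
  {"dx": 0.0143, "dy": -0.0575},
  {"dx": 0.0143, "dy": -0.0575},
  {"dx": 0.0143, "dy": -0.0575},
  {"dx": 0.0143, "dy": -0.0575},
  {"dx": 0.0143, "dy": -0.0575},
  {"dx": 0.0143, "dy": -0.0575},
  {"dx": 0.0143, "dy": -0.0575},
  {"dx": 0.0143, "dy": -0.0575},
  {},
])

```text
invalid input at $.motion[0]: expected keys dx, dy, dz, rx, ry, rz
```

Run:
```python
from h import *
s=readout.sense(); print(s["time"],s["tool_pos"],s["qpos"])
im=vision.get_image("wrist")
for n,z in dict(spindle_tip=.159,lap_seat=.113,spindle_turn=.136).items():
    for r in vision.tip_of(n,"wrist")[:2]: print(n,r["score"],r["pixel"],onz("wrist",r["pixel"],z))
p=proj("wrist",[.5578,.1503,.159]); print(p)
save("wrist","w1.png",im)
```

```text
1.2 [ 0.2684 -0.5644  0.2226] [-0.8684  0.3847  0.0079  0.     -1.194  -0.2586]
[861.3862 816.0108]
```

View pics/w1.png

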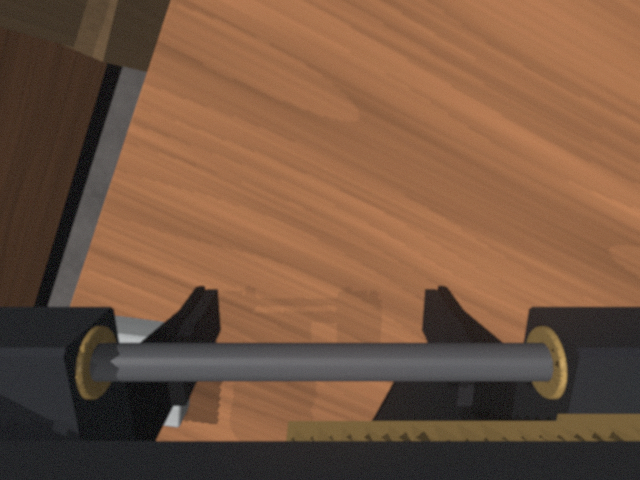

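The move was refused because every row needs all six keys. The picture shows only bare bench, with the fingers at about (210,300) and (435,300) and a gripper rod across row 360. Targets should therefore sit on the tool +x side of the fingers to be seen.

>>> servo_tool([
  {"dx": 0, "dy": 0, "dz": -0.001, "rx": 0, "ry": 0, "rz": -0.1826},
  {"dx": 0, "dy": 0, "dz": -0.001, "rx": 0, "ry": 0, "rz": -0.1826},
  {"dx": 0, "dy": 0, "dz": -0.001, "rx": 0, "ry": 0, "rz": -0.1826},
  {"dx": 0, "dy": 0, "dz": -0.001, "rx": 0, "ry": 0, "rz": -0.1826},
  {"dx": 0, "dy": 0, "dz": -0.001, "rx": 0, "ry": 0, "rz": -0.1826},
  {"dx": 0, "dy": 0, "dz": -0.001, "rx": 0, "ry": 0, "rz": -0.1826},
  {"dx": 0, "dy": 0, "dz": -0.001, "rx": 0, "ry": 0, "rz": -0.1826},
  {"dx": 0, "dy": 0, "dz": -0.001, "rx": 0, "ry": 0, "rz": -0.1826},
  {"dx": 0, "dy": 0, "dz": -0.001, "rx": 0, "ry": 0, "rz": -0.1826},
  {"dx": 0, "dy": 0, "dz": -0.001, "rx": 0, "ry": 0, "rz": -0.1826},
  {"dx": 0, "dy": 0, "dz": -0.001, "rx": 0, "ry": 0, "rz": -0.1826},
  {"dx": 0, "dy": 0, "dz": -0.001, "rx": 0, "ry": 0, "rz": -0.1826},
  {"dx": 0, "dy": 0, "dz": -0.001, "rx": 0, "ry": 0, "rz": -0.1826},
  {"dx": 0, "dy": 0, "dz": -0.001, "rx": 0, "ry": 0, "rz": -0.1826},
], hand=1)

```text
time: 3.15
tool_pos: [0.2684, -0.5644, 0.2366]
orientation: [-3.134, 0.213, 0.0]
contact_force: [-0.1, -0.2, -0.1]
opening: 0.0869
finger_force: 0.0
```

>>> servo_tool([
  {"dx": 0.0113, "dy": -0.0575, "dz": 0, "rx": 0, "ry": 0, "rz": 0},
  {"dx": 0.0113, "dy": -0.0575, "dz": 0, "rx": 0, "ry": 0, "rz": 0},
  {"dx": 0.0113, "dy": -0.0575, "dz": 0, "rx": 0, "ry": 0, "rz": 0},
  {"dx": 0.0113, "dy": -0.0575, "dz": 0, "rx": 0, "ry": 0, "rz": 0},
  {"dx": 0.0113, "dy": -0.0575, "dz": 0, "rx": 0, "ry": 0, "rz": 0},
  {"dx": 0.0113, "dy": -0.0575, "dz": 0, "rx": 0, "ry": 0, "rz": 0},
  {"dx": 0.0113, "dy": -0.0575, "dz": 0, "rx": 0, "ry": 0, "rz": 0},
  {"dx": 0.0113, "dy": -0.0575, "dz": 0, "rx": 0, "ry": 0, "rz": 0},
  {"dx": 0.0113, "dy": -0.0575, "dz": 0, "rx": 0, "ry": 0, "rz": 0},
  {"dx": 0.0113, "dy": -0.0575, "dz": 0, "rx": 0, "ry": 0, "rz": 0},
  {"dx": 0.0113, "dy": -0.0575, "dz": 0, "rx": 0, "ry": 0, "rz": 0},
  {"dx": 0.0113, "dy": -0.0575, "dz": 0, "rx": 0, "ry": 0, "rz": 0},
  {"dx": 0.0113, "dy": -0.0575, "dz": 0, "rx": 0, "ry": 0, "rz": 0},
  {"dx": 0, "dy": 0, "dz": 0, "rx": 0, "ry": 0, "rz": 0},
])

```text
time: 4.9
tool_pos: [0.5201, 0.1582, 0.2359]
orientation: [3.134, -0.215, -0.0]
contact_force: [0.2, -0.5, 0.4]
opening: 0.087
finger_force: 0.0
```

Run:
```python
from h import *
s=readout.sense(); print(s["time"],s["tool_pos"],s["qpos"],s["orientation"])
im=vision.get_image("wrist")
for n,z in dict(spindle_tip=.159,lap_seat=.113,spindle_turn=.136).items():
    for r in vision.tip_of(n,"wrist")[:2]: print(n,r["score"],r["pixel"],onz("wrist",r["pixel"],z))
p=proj("wrist",[.5578,.1503,.159]); print(p)
x,y=np.clip(np.round(p).astype(int),[80,60],[560,420])
crop=cv2.resize(im[y-60:y+60,x-80:x+80],(640,480),interpolation=cv2.INTER_CUBIC)
save("wrist","w2.png",im); save("wrist","w2c.png",crop); print("crop origin",x-80,y-60)
```

```text
4.9 [0.5201 0.1582 0.2359] [ 0.5937  0.2367 -0.1714  0.     -1.1628  0.8398] [ 3.1341 -0.2155 -0.0001]
spindle_tip 0.87 [322.5, 189.1] [0.5573 0.148  0.159 ]
lap_seat 0.83 [319.3, 176.4] [0.5581 0.1491 0.113 ]
spindle_turn 0.8 [323.2, 182.9] [0.557  0.1462 0.136 ]
[316.2102 188.8363]
crop origin 236 129
```

View pics/w2.png

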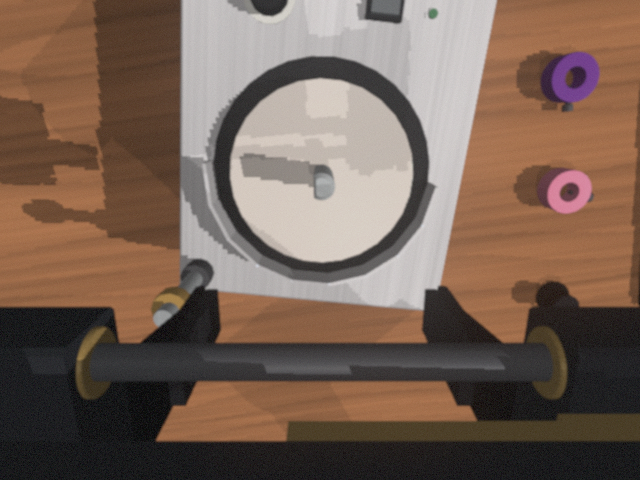

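The wrist view shows the lap and, at about (322,186), the spindle, with the post at (170,300) on the hone's back left. I'll enlarge the spindle.

Run:
```python
import cv2
im=cv2.imread("pics/w2.png")[156:216,282:362]
cv2.imwrite("pics/w2d.png",cv2.resize(im,(800,600),interpolation=cv2.INTER_CUBIC))
```

```text
(no output)
```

View pics/w2d.png

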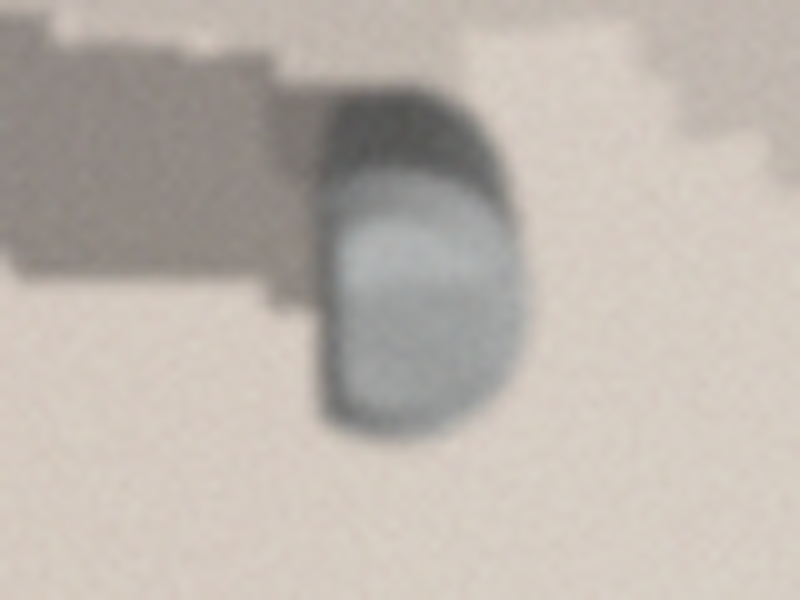

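The enlarged view shows a D with its flat on the left edge (col ≈340) and nearly vertical. The flat therefore faces -y of the tool, about 1.43 rad in world, and the present yaw is already square to it.

Run:
```python
from h import *
p=onz("wrist",[322.5,187],.159);print(p)
a=[.5575,.1485]
plan([*a,.127],1.43+np.pi)
```

```text
[0.5583 0.1466 0.159 ]
q6 0.8401776585680131 turn [ 0.0003  0.0003 -0.0014] deg 0.08459001342859708 shift after turn [0.0392 0.     0.1096]
```

>>> servo_tool([
  {"dx": 0.0195, "dy": 0.0003, "dz": 0, "rx": 0, "ry": 0, "rz": 0},
  {"dx": 0.0195, "dy": 0.0002, "dz": 0, "rx": 0, "ry": 0, "rz": 0},
  {"dx": 0, "dy": 0, "dz": 0.03, "rx": 0, "ry": 0, "rz": 0},
  {"dx": 0, "dy": 0, "dz": 0.03, "rx": 0, "ry": 0, "rz": 0},
  {"dx": 0, "dy": 0, "dz": 0.03, "rx": 0, "ry": 0, "rz": 0},
  {"dx": 0, "dy": 0, "dz": 0.019, "rx": 0, "ry": 0, "rz": 0},
  {"dx": 0, "dy": 0, "dz": 0, "rx": 0, "ry": 0, "rz": 0},
])

```text
time: 5.98
tool_pos: [0.5566, 0.1471, 0.1265]
orientation: [3.132, -0.225, -0.004]
contact_force: [1.1, -0.2, 0.8]
opening: 0.087
finger_force: 0.0
```

>>> servo_tool([
  {"dx": 0, "dy": 0, "dz": 0, "rx": 0, "ry": 0, "rz": 0},
  {"dx": 0, "dy": 0, "dz": 0, "rx": 0, "ry": 0, "rz": 0},
  {"dx": 0, "dy": 0, "dz": 0, "rx": 0, "ry": 0, "rz": 0},
  {"dx": 0, "dy": 0, "dz": 0, "rx": 0, "ry": 0, "rz": 0},
  {"dx": 0, "dy": 0, "dz": 0, "rx": 0, "ry": 0, "rz": 0},
  {"dx": 0, "dy": 0, "dz": 0, "rx": 0, "ry": 0, "rz": 0},
  {"dx": 0, "dy": 0, "dz": 0, "rx": 0, "ry": 0, "rz": 0},
  {"dx": 0, "dy": 0, "dz": 0, "rx": 0, "ry": 0, "rz": 0},
], hand=0)

```text
time: 6.98
tool_pos: [0.5579, 0.1498, 0.1275]
orientation: [-3.132, 0.222, -0.001]
contact_force: [-2.3, 12.8, -1.1]
opening: 0.0153
finger_force: 5.5
```

>>> servo_tool([
  {"dx": 0, "dy": -0.001, "dz": 0, "rx": 0, "ry": 0, "rz": 0},
  {"dx": 0, "dy": -0.001, "dz": 0, "rx": 0, "ry": 0, "rz": 0},
  {"dx": 0, "dy": 0, "dz": 0, "rx": 0, "ry": 0, "rz": 0},
  {"dx": 0, "dy": 0, "dz": 0, "rx": 0, "ry": 0, "rz": 0},
])

```text
time: 7.48
tool_pos: [0.5582, 0.1513, 0.1275]
orientation: [-3.133, 0.222, -0.001]
contact_force: [0.2, 4.1, -2.2]
opening: 0.0119
finger_force: 30.0
```

The fingers stopped at about 12 mm with the full 30 N grip, so the pads are square on the flat. Now I'll turn it about 1.66 rad clockwise, orbiting the axis, which lies 1.75 mm to the tool's -y.

>>> servo_tool([
  {"dx": -0.00024, "dy": 0, "dz": 0, "rx": 0, "ry": 0, "rz": 0.1385},
  {"dx": -0.00024, "dy": 0, "dz": 0, "rx": 0, "ry": 0, "rz": 0.1385},
  {"dx": -0.00024, "dy": 0, "dz": 0, "rx": 0, "ry": 0, "rz": 0.1385},
  {"dx": -0.00024, "dy": 0, "dz": 0, "rx": 0, "ry": 0, "rz": 0.1385},
  {"dx": -0.00024, "dy": 0, "dz": 0, "rx": 0, "ry": 0, "rz": 0.1385},
  {"dx": -0.00024, "dy": 0, "dz": 0, "rx": 0, "ry": 0, "rz": 0.1385},
  {"dx": -0.00024, "dy": 0, "dz": 0, "rx": 0, "ry": 0, "rz": 0.1385},
  {"dx": -0.00024, "dy": 0, "dz": 0, "rx": 0, "ry": 0, "rz": 0.1385},
  {"dx": -0.00024, "dy": 0, "dz": 0, "rx": 0, "ry": 0, "rz": 0.1385},
  {"dx": -0.00024, "dy": 0, "dz": 0, "rx": 0, "ry": 0, "rz": 0.1385},
  {"dx": -0.00024, "dy": 0, "dz": 0, "rx": 0, "ry": 0, "rz": 0.1385},
  {"dx": -0.00024, "dy": 0, "dz": 0, "rx": 0, "ry": 0, "rz": 0.1385},
  {"dx": 0, "dy": 0, "dz": 0, "rx": 0, "ry": 0, "rz": 0},
  {"dx": 0, "dy": 0, "dz": 0, "rx": 0, "ry": 0, "rz": 0},
])

```text
time: 9.22
tool_pos: [0.5581, 0.1542, 0.1275]
orientation: [-1.946, 2.46, -0.001]
contact_force: [3.9, 5.3, -4.1]
opening: 0.012
finger_force: 30.0
```

Run:
```python
from h import *
s=readout.sense(); M=R.from_rotvec(s["orientation"]).as_matrix(); print(s["tool_pos"],s["contact_force"],s["ft_torque"],s["opening"],s["qpos"])
print("flat dir",np.arctan2(-M[1,1],-M[0,1]),M[:,2])
```

```text
[0.5581 0.1542 0.1275] [ 3.8844  5.3309 -4.0922] [ 1.478  -1.0257  0.0249] 0.011984389366221796 [ 0.5491  0.3899 -0.2419 -0.0001 -0.9342 -0.7814]
flat dir -0.23239481318607125 [ 0.004   0.0025 -1.    ]
```

>>> servo_tool([
  {"dx": -0.0005, "dy": 0, "dz": 0, "rx": 0, "ry": 0, "rz": 0},
  {"dx": -0.0005, "dy": 0, "dz": 0, "rx": 0, "ry": 0, "rz": 0},
  {"dx": 0, "dy": 0, "dz": 0, "rx": 0, "ry": 0, "rz": 0},
  {"dx": 0, "dy": 0, "dz": 0, "rx": 0, "ry": 0, "rz": 0},
  {"dx": 0, "dy": 0, "dz": -0.02, "rx": 0, "ry": 0, "rz": 0},
  {"dx": 0, "dy": 0, "dz": -0.045, "rx": 0, "ry": 0, "rz": 0},
  {"dx": 0, "dy": 0, "dz": -0.045, "rx": 0, "ry": 0, "rz": 0},
  {"dx": 0, "dy": 0, "dz": 0, "rx": 0, "ry": 0, "rz": -0.1745},
  {"dx": 0, "dy": 0, "dz": 0, "rx": 0, "ry": 0, "rz": -0.1745},
  {"dx": 0, "dy": 0, "dz": 0, "rx": 0, "ry": 0, "rz": -0.1745},
  {"dx": 0, "dy": 0, "dz": 0, "rx": 0, "ry": 0, "rz": -0.1745},
  {"dx": 0, "dy": 0, "dz": 0, "rx": 0, "ry": 0, "rz": -0.1745},
  {"dx": 0, "dy": 0, "dz": 0, "rx": 0, "ry": 0, "rz": -0.1745},
  {"dx": 0, "dy": 0, "dz": 0, "rx": 0, "ry": 0, "rz": -0.1745},
  {"dx": 0, "dy": 0, "dz": 0, "rx": 0, "ry": 0, "rz": -0.1745},
  {"dx": 0, "dy": 0, "dz": 0, "rx": 0, "ry": 0, "rz": -0.1745},
  {"dx": -0.02, "dy": 0, "dz": 0, "rx": 0, "ry": 0, "rz": 0},
  {"dx": -0.02, "dy": 0, "dz": 0, "rx": 0, "ry": 0, "rz": 0},
  {"dx": 0, "dy": 0, "dz": 0, "rx": 0, "ry": 0, "rz": 0},
], hand=1)

```text
time: 11.6
tool_pos: [0.5168, 0.1631, 0.238]
orientation: [-3.12, 0.363, -0.0]
contact_force: [0.3, 0.5, 0.9]
opening: 0.0871
finger_force: 0.0
```

Run:
```python
from h import *
s=readout.sense(); print(s["time"],s["tool_pos"],s["qpos"][5]); M=R.from_rotvec(s["orientation"]).as_matrix(); print("y ang",np.arctan2(M[1,1],M[0,1])+2*np.pi)
im=vision.get_image("wrist")
for n,z in dict(spindle_tip=.159,lap_seat=.113,speed_knob=.113,post_top=.173).items():
    for r in vision.tip_of(n,"wrist")[:1]:
        p=onz("wrist",r["pixel"],z); print(n,r["score"],r["pixel"],p,"tool",M.T@(p-s["tool_pos"]))
u,v=np.round(vision.tip_of("spindle_tip","wrist")[0]["pixel"]).astype(int)
print(u,v); save("wrist","w3.png",im)
save("","w3c.png",cv2.resize(im[v-30:v+30,u-40:u+40],(800,600),interpolation=cv2.INTER_CUBIC))
```

```text
11.6 [0.5168 0.1631 0.238 ] 0.7339780153529543
y ang 4.480501037507479
spindle_tip 0.69 [321.2, 182.4] [0.5595 0.1524 0.159 ] tool [0.0439 0.0006 0.079 ]
lap_seat 0.68 [318.8, 172.7] [0.5595 0.154  0.113 ] tool [ 0.0435 -0.001   0.125 ]
post_top 0.89 [176.5, 323.2] [0.4994 0.2557 0.173 ] tool [-0.0383 -0.0862  0.065 ]
321 182
```

View pics/w3c.png

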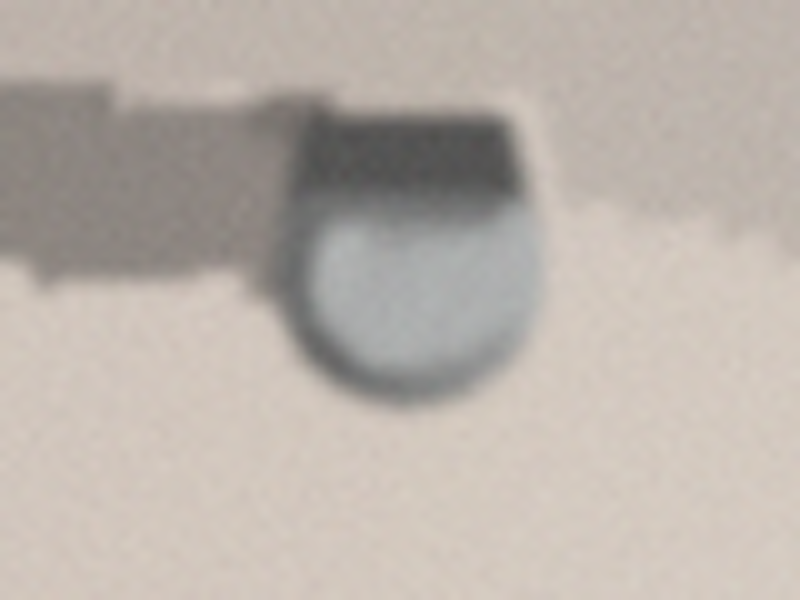

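The flat now faces up in the picture, which is the tool's +x and the hone's front. Vision puts the axis at (0.5595,0.153), agreeing with what was felt. Next, the collar.

>>> servo_tool([
  {"dx": 0.0046, "dy": 0.0535, "dz": 0, "rx": 0, "ry": 0, "rz": 0},
  {"dx": 0.0046, "dy": 0.0535, "dz": 0, "rx": 0, "ry": 0, "rz": 0},
  {"dx": 0.0046, "dy": 0.0535, "dz": 0, "rx": 0, "ry": 0, "rz": 0},
  {"dx": 0.0046, "dy": 0.0535, "dz": 0, "rx": 0, "ry": 0, "rz": 0},
  {"dx": 0.0046, "dy": 0.0535, "dz": 0, "rx": 0, "ry": 0, "rz": 0},
  {"dx": 0.0046, "dy": 0.0535, "dz": 0, "rx": 0, "ry": 0, "rz": 0},
  {"dx": 0.0046, "dy": 0.0535, "dz": 0, "rx": 0, "ry": 0, "rz": 0},
  {"dx": 0, "dy": 0, "dz": 0.04, "rx": 0, "ry": 0, "rz": 0},
  {"dx": 0, "dy": 0, "dz": 0.04, "rx": 0, "ry": 0, "rz": 0},
  {"dx": 0, "dy": 0, "dz": 0.02, "rx": 0, "ry": 0, "rz": 0},
  {"dx": 0, "dy": 0, "dz": 0, "rx": 0, "ry": 0, "rz": 0},
  {"dx": 0, "dy": 0, "dz": 0, "rx": 0, "ry": 0, "rz": 0},
  {"dx": 0, "dy": 0, "dz": 0, "rx": 0, "ry": 0, "rz": 0},
])

```text
time: 13.52
tool_pos: [0.4635, -0.2088, 0.1388]
orientation: [3.12, -0.365, 0.004]
contact_force: [-0.1, -0.2, 0.1]
opening: 0.0868
finger_force: 0.0
```

Run:
```python
from h import *
s=readout.sense(); print(s["time"],s["tool_pos"],s["qpos"][5]); M=R.from_rotvec(s["orientation"]).as_matrix(); print("y ang",np.arctan2(M[1,1],M[0,1])+2*np.pi)
im=vision.get_image("wrist")
for n,z in dict(collar=.008,collar_screw=.018).items():
    for r in vision.tip_of(n,"wrist")[:2]:
        p=onz("wrist",r["pixel"],z); print(n,r["score"],r["pixel"],p,"tool",M.T@(p-s["tool_pos"]))
for r in vision.outline_of("collar","wrist")[:2]: print(r["score"],r["extent"])
save("wrist","w4.png",im)
```

```text
13.525 [ 0.4635 -0.2088  0.1388] 1.4413740151479921
y ang 4.479670285082154
collar 0.93 [125.7, 223.3] [ 0.5006 -0.0738  0.008 ] tool [ 0.0046 -0.1399  0.1308]
collar 0.74 [76.5, 78.9] [ 0.5997 -0.0776  0.008 ] tool [ 0.1019 -0.159   0.1311]
collar_screw 0.95 [154.3, 230.4] [ 0.4924 -0.0967  0.018 ] tool [ 0.0019 -0.1157  0.1208]
collar_screw 0.93 [348.8, 420.9] [ 0.3048 -0.1953  0.018 ] tool [-0.1578  0.0235  0.1204]
0.93 [321.0, 409.0, 53.0, 25.8]
0.88 [311.6, 167.1, 62.1, 74.5]
```

View pics/w4.png

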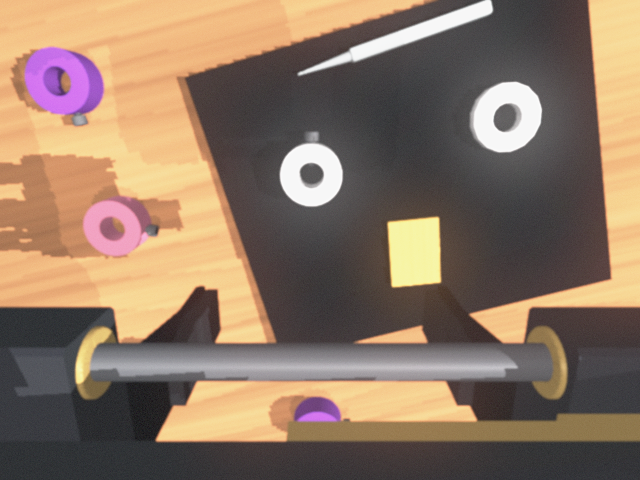

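The picture shows the collar ring at (311,174) with its screw straight up at (312,137), so the tool is already square to it. The brass blank at (414,252) clears the fingers, more so with a narrower opening.

Run:
```python
from h import *
s=readout.sense(); M=R.from_rotvec(s["orientation"]).as_matrix()
im=cv2.imread("pics/w4.png"); g=cv2.cvtColor(im[130:215,265:355],cv2.COLOR_BGR2GRAY)
m=(g>150).astype(np.uint8); c=max(cv2.findContours(m,cv2.RETR_EXTERNAL,cv2.CHAIN_APPROX_NONE)[0],key=cv2.contourArea)
e=cv2.fitEllipse(c); ctr=np.array(e[0])+[265,130]; print(e,ctr)
for z in(.028,.022):
  p=onz("wrist",ctr,z); print(p,"tool",M.T@(p-s["tool_pos"]))
q=onz("wrist",[312,134],.0225); print("screw dir rel tool x",(M.T@(q-onz("wrist",ctr,.028)))[:2])
```

```text
((45.94638442993164, 44.33367156982422), (62.34194564819336, 63.18751525878906), 1.451532244682312) [310.9464 174.3337]
[ 0.5063 -0.2131  0.028 ] tool [ 0.0431 -0.0057  0.1102]
[ 0.5055 -0.2128  0.022 ] tool [ 0.0423 -0.0059  0.1162]
screw dir rel tool x [0.0251 0.0007]
```

>>> servo_tool([
  {"dx": 0.0216, "dy": -0.0028, "dz": 0, "rx": 0, "ry": 0, "rz": 0},
  {"dx": 0.0215, "dy": -0.0029, "dz": 0, "rx": 0, "ry": 0, "rz": 0},
  {"dx": 0, "dy": 0, "dz": 0.035, "rx": 0, "ry": 0, "rz": 0},
  {"dx": 0, "dy": 0, "dz": 0.035, "rx": 0, "ry": 0, "rz": 0},
  {"dx": 0, "dy": 0, "dz": 0.03, "rx": 0, "ry": 0, "rz": 0},
  {"dx": 0, "dy": 0, "dz": 0.015, "rx": 0, "ry": 0, "rz": 0},
  {"dx": 0, "dy": 0, "dz": 0.008, "rx": 0, "ry": 0, "rz": 0},
  {"dx": 0, "dy": 0, "dz": 0.0035, "rx": 0, "ry": 0, "rz": 0},
  {"dx": 0, "dy": 0, "dz": 0, "rx": 0, "ry": 0, "rz": 0},
  {"dx": 0, "dy": 0, "dz": 0, "rx": 0, "ry": 0, "rz": 0},
], hand=0.75)

```text
time: 14.98
tool_pos: [0.5064, -0.2132, 0.0118]
orientation: [3.12, -0.365, 0.003]
contact_force: [-0.7, -0.3, 0.0]
opening: 0.0652
finger_force: 0.0
```

>>> servo_tool([
  {"dx": 0, "dy": 0, "dz": 0, "rx": 0, "ry": 0, "rz": 0},
  {"dx": 0, "dy": 0, "dz": 0, "rx": 0, "ry": 0, "rz": 0},
  {"dx": 0, "dy": 0, "dz": 0, "rx": 0, "ry": 0, "rz": 0},
  {"dx": 0, "dy": 0, "dz": 0, "rx": 0, "ry": 0, "rz": 0},
  {"dx": 0, "dy": 0, "dz": 0, "rx": 0, "ry": 0, "rz": 0},
  {"dx": 0, "dy": 0, "dz": 0, "rx": 0, "ry": 0, "rz": 0},
], hand=0)

```text
time: 15.72
tool_pos: [0.5059, -0.2131, 0.0111]
orientation: [3.12, -0.365, 0.0]
contact_force: [0.0, 0.6, 0.5]
opening: 0.039
finger_force: 30.0
```

>>> servo_tool([
  {"dx": 0, "dy": 0, "dz": -0.02, "rx": 0, "ry": 0, "rz": 0},
  {"dx": 0, "dy": 0, "dz": -0.06, "rx": 0, "ry": 0, "rz": 0},
  {"dx": 0, "dy": 0, "dz": -0.06, "rx": 0, "ry": 0, "rz": 0},
  {"dx": 0, "dy": 0, "dz": -0.06, "rx": 0, "ry": 0, "rz": 0},
  {"dx": -0.0046, "dy": -0.0527, "dz": 0, "rx": 0, "ry": 0, "rz": 0},
  {"dx": -0.0046, "dy": -0.0527, "dz": 0, "rx": 0, "ry": 0, "rz": 0},
  {"dx": -0.0046, "dy": -0.0527, "dz": 0, "rx": 0, "ry": 0, "rz": 0},
  {"dx": -0.0046, "dy": -0.0527, "dz": 0, "rx": 0, "ry": 0, "rz": 0},
  {"dx": -0.0046, "dy": -0.0527, "dz": 0, "rx": 0, "ry": 0, "rz": 0},
  {"dx": -0.0046, "dy": -0.0527, "dz": 0, "rx": 0, "ry": 0, "rz": 0},
  {"dx": -0.0046, "dy": -0.0527, "dz": 0, "rx": 0, "ry": 0, "rz": 0},
  {"dx": 0, "dy": 0, "dz": 0, "rx": 0, "ry": 0, "rz": 0},
  {"dx": 0, "dy": 0, "dz": 0, "rx": 0, "ry": 0, "rz": 0},
  {"dx": 0, "dy": 0, "dz": 0, "rx": 0, "ry": 0, "rz": 0},
])

```text
time: 17.48
tool_pos: [0.5594, 0.1521, 0.211]
orientation: [3.12, -0.367, -0.001]
contact_force: [0.6, 1.0, -0.1]
opening: 0.039
finger_force: 30.0
```

Run:
```python
from h import *
s=readout.sense(); print(s["time"],s["tool_pos"],s["contact_force"],s["opening"])
plan([.5597,.153,.168],-0.232+1.5*np.pi)
im=save("side","s2.png"); save("","s2c.png",cv2.resize(im[210:330,190:350],(800,600),interpolation=cv2.INTER_CUBIC))
```

```text
17.475 [0.5594 0.1521 0.211 ] [ 0.6068  1.0172 -0.0972] 0.03895389938432238
q6 0.79173302545633 turn [ 0.0003  0.0004 -0.0023] deg 0.13338059531981547 shift after turn [ 0.0001 -0.0009  0.043 ]
```

View pics/s2c.png

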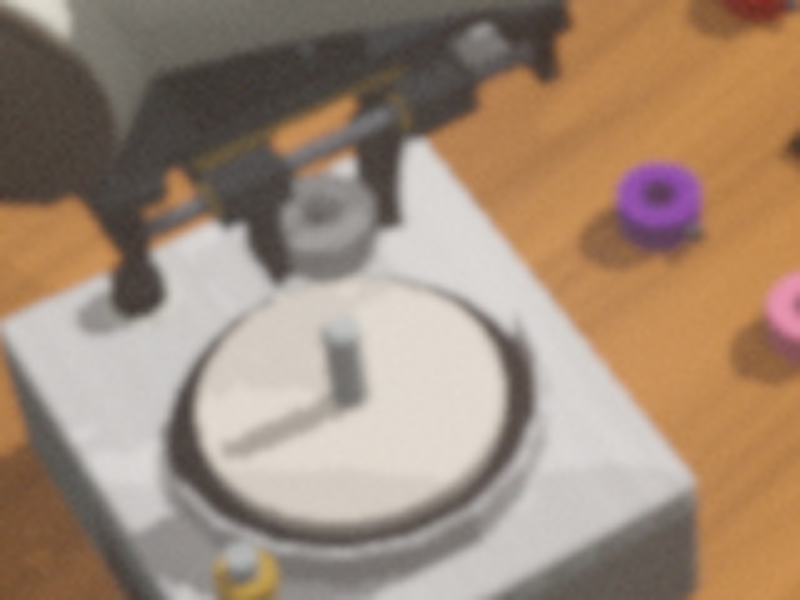

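The side view shows the collar, gripped, straight above the spindle. I'll go down in small steps.

>>> servo_tool([
  {"dx": 0, "dy": -0.0009, "dz": 0.02, "rx": 0, "ry": 0, "rz": 0},
  {"dx": 0, "dy": 0, "dz": 0.02, "rx": 0, "ry": 0, "rz": 0},
  {"dx": 0, "dy": 0, "dz": 0.003, "rx": 0, "ry": 0, "rz": 0},
  {"dx": 0, "dy": 0, "dz": 0.002, "rx": 0, "ry": 0, "rz": 0},
  {"dx": 0, "dy": 0, "dz": 0.002, "rx": 0, "ry": 0, "rz": 0},
  {"dx": 0, "dy": 0, "dz": 0.002, "rx": 0, "ry": 0, "rz": 0},
  {"dx": 0, "dy": 0, "dz": 0.002, "rx": 0, "ry": 0, "rz": 0},
  {"dx": 0, "dy": 0, "dz": 0, "rx": 0, "ry": 0, "rz": 0},
])

```text
time: 18.52
tool_pos: [0.5598, 0.1541, 0.16]
orientation: [3.12, -0.365, -0.0]
contact_force: [0.3, -0.8, -0.6]
opening: 0.0387
finger_force: 30.0
```

>>> servo_tool([
  {"dx": 0, "dy": 0, "dz": 0.0015, "rx": 0, "ry": 0, "rz": 0},
  {"dx": 0, "dy": 0, "dz": 0.0015, "rx": 0, "ry": 0, "rz": 0},
  {"dx": 0, "dy": 0, "dz": 0.0015, "rx": 0, "ry": 0, "rz": 0},
  {"dx": 0, "dy": 0, "dz": 0.0015, "rx": 0, "ry": 0, "rz": 0},
  {"dx": 0, "dy": 0, "dz": 0, "rx": 0, "ry": 0, "rz": 0},
])

```text
time: 19.15
tool_pos: [0.5596, 0.1537, 0.1537]
orientation: [3.119, -0.365, -0.001]
contact_force: [-0.0, -3.4, 0.0]
opening: 0.0386
finger_force: 30.0
```

>>> servo_tool([
  {"dx": 0, "dy": 0.0006, "dz": 0, "rx": 0, "ry": 0, "rz": 0},
  {"dx": 0, "dy": 0, "dz": 0.0015, "rx": 0, "ry": 0, "rz": 0},
  {"dx": 0, "dy": 0, "dz": 0.0015, "rx": 0, "ry": 0, "rz": 0},
  {"dx": 0, "dy": 0, "dz": 0.0015, "rx": 0, "ry": 0, "rz": 0},
  {"dx": 0, "dy": 0, "dz": 0.0015, "rx": 0, "ry": 0, "rz": 0},
  {"dx": 0, "dy": 0, "dz": 0.0015, "rx": 0, "ry": 0, "rz": 0},
  {"dx": 0, "dy": 0, "dz": 0, "rx": 0, "ry": 0, "rz": 0},
])

```text
time: 20.02
tool_pos: [0.5597, 0.1536, 0.1463]
orientation: [-3.12, 0.365, 0.0]
contact_force: [-0.4, -2.4, -0.5]
opening: 0.0392
finger_force: 30.0
```

The screw point has entered beside the flat with no vertical resistance. Continuing down.

>>> servo_tool([
  {"dx": 0, "dy": 0.0005, "dz": 0.0025, "rx": 0, "ry": 0, "rz": 0},
  {"dx": 0, "dy": 0, "dz": 0.0025, "rx": 0, "ry": 0, "rz": 0},
  {"dx": 0, "dy": 0, "dz": 0.0025, "rx": 0, "ry": 0, "rz": 0},
  {"dx": 0, "dy": 0, "dz": 0.0025, "rx": 0, "ry": 0, "rz": 0},
  {"dx": 0, "dy": 0, "dz": 0.0025, "rx": 0, "ry": 0, "rz": 0},
  {"dx": 0, "dy": 0, "dz": 0.0025, "rx": 0, "ry": 0, "rz": 0},
  {"dx": 0, "dy": 0, "dz": 0.0025, "rx": 0, "ry": 0, "rz": 0},
  {"dx": 0, "dy": 0, "dz": 0.0025, "rx": 0, "ry": 0, "rz": 0},
  {"dx": 0, "dy": 0, "dz": 0.0025, "rx": 0, "ry": 0, "rz": 0},
  {"dx": 0, "dy": 0, "dz": 0, "rx": 0, "ry": 0, "rz": 0},
  {"dx": 0, "dy": 0, "dz": 0, "rx": 0, "ry": 0, "rz": 0},
])

```text
time: 21.4
tool_pos: [0.5597, 0.1531, 0.1241]
orientation: [-3.12, 0.365, -0.0]
contact_force: [-0.2, -0.1, -0.2]
opening: 0.0391
finger_force: 30.0
```

>>> servo_tool([
  {"dx": 0, "dy": 0, "dz": 0.001, "rx": 0, "ry": 0, "rz": 0},
  {"dx": 0, "dy": 0, "dz": 0.001, "rx": 0, "ry": 0, "rz": 0},
  {"dx": 0, "dy": 0, "dz": 0.001, "rx": 0, "ry": 0, "rz": 0},
  {"dx": 0, "dy": 0, "dz": 0.001, "rx": 0, "ry": 0, "rz": 0},
  {"dx": 0, "dy": 0, "dz": 0.001, "rx": 0, "ry": 0, "rz": 0},
  {"dx": 0, "dy": 0, "dz": 0.001, "rx": 0, "ry": 0, "rz": 0},
  {"dx": 0, "dy": 0, "dz": 0, "rx": 0, "ry": 0, "rz": 0},
])

```text
time: 22.28
tool_pos: [0.5595, 0.1531, 0.1179]
orientation: [3.12, -0.365, -0.0]
contact_force: [-0.2, -0.2, -0.4]
opening: 0.0387
finger_force: 30.0
```

>>> servo_tool([
  {"dx": 0, "dy": 0, "dz": 0.0005, "rx": 0, "ry": 0, "rz": 0},
  {"dx": 0, "dy": 0, "dz": 0.0005, "rx": 0, "ry": 0, "rz": 0},
  {"dx": 0, "dy": 0, "dz": 0, "rx": 0, "ry": 0, "rz": 0},
])

```text
time: 22.65
tool_pos: [0.5596, 0.1531, 0.117]
orientation: [3.12, -0.365, -0.0]
contact_force: [-0.7, -0.1, -1.7]
opening: 0.0391
finger_force: 30.0
```

>>> servo_tool([
  {"dx": 0, "dy": 0, "dz": 0.0004, "rx": 0, "ry": 0, "rz": 0},
  {"dx": 0, "dy": 0, "dz": 0.0004, "rx": 0, "ry": 0, "rz": 0},
  {"dx": 0, "dy": 0, "dz": 0, "rx": 0, "ry": 0, "rz": 0},
])

```text
time: 23.02
tool_pos: [0.5596, 0.1531, 0.1162]
orientation: [3.12, -0.365, -0.0]
contact_force: [-0.6, -0.0, -0.8]
opening: 0.0393
finger_force: 30.0
```

>>> servo_tool([
  {"dx": 0, "dy": 0, "dz": 0.0004, "rx": 0, "ry": 0, "rz": 0},
  {"dx": 0, "dy": 0, "dz": 0.0004, "rx": 0, "ry": 0, "rz": 0},
  {"dx": 0, "dy": 0, "dz": 0, "rx": 0, "ry": 0, "rz": 0},
])

```text
time: 23.4
tool_pos: [0.5597, 0.1531, 0.1161]
orientation: [-3.12, 0.365, -0.001]
contact_force: [-1.6, 0.4, 4.3]
opening: 0.0391
finger_force: 30.0
```

It is seated: the upward force is 4.3 N at the expected height. I'll add a touch more and check.

>>> servo_tool([
  {"dx": 0, "dy": 0, "dz": 0.0003, "rx": 0, "ry": 0, "rz": 0},
  {"dx": 0, "dy": 0, "dz": 0, "rx": 0, "ry": 0, "rz": 0},
  {"dx": 0, "dy": 0, "dz": 0, "rx": 0, "ry": 0, "rz": 0},
])

```text
time: 23.78
tool_pos: [0.5597, 0.1531, 0.1161]
orientation: [-3.12, 0.365, -0.001]
contact_force: [-3.6, -0.7, 6.7]
opening: 0.0388
finger_force: 30.0
```

Run:
```python
from h import *
s=readout.sense(); print(s["time"],s["tool_pos"],s["contact_force"],s["ft_torque"])
im=save("wrist","w5.png")
for r in vision.tip_of("collar_screw","wrist")[:1]: print(r["score"],r["pixel"],onz("wrist",r["pixel"],.123))
for r in vision.tip_of("speed_knob","wrist")[:1]: print(r["score"],r["pixel"],onz("wrist",r["pixel"],.113))
```

```text
23.775 [0.5597 0.1531 0.1161] [-3.5768 -0.686   6.6727] [-0.122   0.9741 -0.0245]
0.79 [319.3, 252.7] [0.5877 0.1463 0.123 ]
0.61 [199.3, 30.0] [0.6757 0.1694 0.113 ]
```

View pics/w5.png

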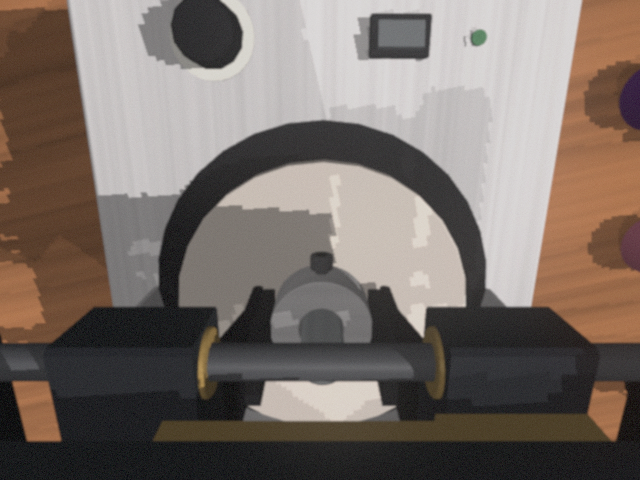

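The screw at (321,262) points straight to the front, between the hone's symmetric side edges, and the collar sits on the lap at 6.7 N. Handing in.

```bash
python3 -c "
from rig import workorder; print(workorder.hand_in())"
```

```text
the job is handed in; nothing more can be done
None
```

The flat was felt and turned to the front, and the collar is seated on the lap with its screw to the front, still held there and pressed down at about 6.7 N; the job is handed in.

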